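Rack the sanding drums in reverse order

TASK

Move the three sanding drums from the dishes of the storage board to the empty dishes of the sander's board, in reverse order: the drum now nearest the robot goes to the far dish, the middle one to the middle dish, and the farthest one to the near dish. Stand each drum upright in the middle of its dish, let none fall over, and leave the glue bottle standing where it is.

Things in the scene. Friction and masses are not known exactly. Their poses are not given: they have to be found in the camera images.
- drum_small: the thinnest of three loose sanding drums: upright brown cylinder, 32 mm diameter, 75 mm tall, black rubber top with a steel washer and nut rising 8 mm more; about 70 g. Origin: centre of its underside, z up its axis; grip it across the diameter at any yaw. Starts in dish home_small, up to 9 mm off its middle, underside 20 mm above the table
- drum_medium: the middle-sized of three loose sanding drums: upright brown cylinder, 44 mm diameter, 75 mm tall, black rubber top with a steel washer and nut rising 8 mm more; about 130 g. Origin: centre of its underside, z up its axis; grip it across the diameter at any yaw. Starts in dish home_medium, up to 9 mm off its middle, underside 20 mm above the table
- drum_large: the thickest of three loose sanding drums: upright brown cylinder, 56 mm diameter, 75 mm tall, black rubber top with a steel washer and nut rising 8 mm more; about 200 g. Origin: centre of its underside, z up its axis; grip it across the diameter at any yaw. Starts in dish home_large, up to 9 mm off its middle, underside 20 mm above the table
- home_small: round brown wooden dish, 84 mm across (74 inside), rim 11 mm high, inner floor 5 mm above its underside; origin: centre of its underside, z up. Fixed on the storage board, one of a row of three 95 mm apart, whose order changes each time. drum_small stands in it at the start, so it marks that drum's old place in the row
- home_medium: round brown wooden dish, 84 mm across (74 inside), rim 11 mm high, inner floor 5 mm above its underside; origin: centre of its underside, z up. Fixed on the storage board, one of a row of three 95 mm apart, whose order changes each time. drum_medium stands in it at the start, so it marks that drum's old place in the row
- home_large: round brown wooden dish, 84 mm across (74 inside), rim 11 mm high, inner floor 5 mm above its underside; origin: centre of its underside, z up. Fixed on the storage board, one of a row of three 95 mm apart, whose order changes each time. drum_large stands in it at the start, so it marks that drum's old place in the row
- goal_a: round brown wooden dish, 84 mm across (74 inside), rim 11 mm high, inner floor 5 mm above its underside; origin: centre of its underside, z up. Fixed on the sander's board, one of a row of three 95 mm apart, whose order changes each time. Empty at the start; its letter does not tell its place. Board: plywood, 310 x 105 mm, 15 mm thick, fixed
- goal_b: round brown wooden dish, 84 mm across (74 inside), rim 11 mm high, inner floor 5 mm above its underside; origin: centre of its underside, z up. Fixed on the sander's board, one of a row of three 95 mm apart, whose order changes each time. Empty at the start; its letter does not tell its place. The boards lie left and right of the robot's middle, either way round
- goal_c: round brown wooden dish, 84 mm across (74 inside), rim 11 mm high, inner floor 5 mm above its underside; origin: centre of its underside, z up. Fixed on the sander's board, one of a row of three 95 mm apart, whose order changes each time. Empty at the start; its letter does not tell its place. Boards point away from the robot (+x) within 0.25 rad
- glue: bystander: loose white plastic glue bottle with orange cap standing between the boards, 48 mm diameter, 130 mm tall, 250 g; origin: centre of its underside. Between it and the robot also lie a cork sanding block (60 x 95 x 28 mm) and a white eraser (22 x 45 x 13 mm), no part of the job
Not all that is in view belongs to the job. Leave any green look-alike of the drum_large alone. What is shaped like the drum_medium but green or yellow is not meant.

How it is judged:
By the outcome, as a careful person would: the job done as asked, in the order asked, and still so for the second after the job is handed in, with the robot touching nothing.
It also fails if it takes over 96 s, if anything falls off the work surface, if the arm or the gripper's body presses on something with over 40 N, if the wrist force passes 120 N, or if a joint passes its speed limit or range.

ROBOT

A 6-joint arm with a two-finger parallel gripper is mounted at the origin on the work surface. World frame = base frame: x ahead of the robot, y to its left, z up, the work surface at z = 0. Lengths are in mm, angles in rad, forces in N, time in s.
With the tool pointing down it reaches from about 350 to 875 mm from the base axis. Payload 4.2 kg.
Tool frame: the origin (TCP) lies midway between the tips of the shut fingers; the grasp point (between the pads) lies 19 mm behind it (arm.hold_point_z is the distance from the TCP to the grasp point, in mm); z points along the fingers, y is the line along which they close (so a half turn about z gives the same grasp; the last joint's range is limited). The gripper opens to 85 mm and grips with 20 to 120 N. Pads are 22 mm wide; open, the fingers measure 114 mm over their backs; the gripper's body (76 mm by 85 mm) begins 54 mm behind the grasp point. The pads swing forward as they close: fully open they stand 13 mm farther back than shut.
Start: joints at [1.563, 0.385, 0.008, 0, -1.194, -0.259], TCP at [164.747, 602.875, 231.312] pointing down, gripper open.
Joint ranges: [-3.14, 3.14], [-1.21, 2.06], [-1.07, 1.41], [-3.16, 2.05], [-2.99, -0.16], [-3.1, 3.1]. Speed limits (rad/s): [2.79, 2.79, 3.14, 3.14, 3.14, 3.14].

INTERFACE

Orientations are given as a unit quaternion [x, y, z, w].
In Python, from bench import arm, vision gives the robot as it stands. The module is installed in compiled form; this text tells all that it offers.
- The arm moves only by the tool servo_tool, never from a script. Its argument "plan" is a list of rows, each a list of 7 numbers: the shift along the world's x, y, z each as a share of 300 mm, from -1 to 1, then the turn, a rotation vector about the world's x, y, z each as a share of 2 rad, from -1 to 1, then the opening, from 0 (shut) to 1 (fully open). A call has 1 to 20 rows; each row shifts and turns the commanded pose from where the row before left it; what a row does not reach is not made up. A row lasts 1/8 s, in which the tool goes at most 62.5 mm and 10.7 degrees, less where a joint would pass 70% of its speed; a pose out of reach is approached as far as the arm can. A call with a number of a shift or a turn outside -1 to 1 is refused whole. A call with a gripper value outside its range is refused whole. The fingers move at their own pace and stop on an object; the grip force is fixed at half the most. Time passes only in rows, so rows that do not move let the fingers close. It gives the time, the measured TCP pose, the force, the opening and the grip force at its end, in the units of the state.
- arm.read_state(): the state, without advancing time (a new reading comes with each control period).
- vision.get_image(name): name is "side" or "top" or "wrist"; returns a dict with "image" (400x640x3 uint8, red, green, blue), "z_map" (400x640 float32, mm along the optical axis (not along the pixel's ray), 0 where there is no reading), "K" (3x3 intrinsics, pixels), "world_to_cam" (4x4, takes a point from world to camera coordinates); the wrist camera has in their place "mount" (4x4, takes a point from camera to tool coordinates, whose origin is the TCP and whose axes are the flange's). Camera axes: x right, y down, z forward; pixel columns grow to the right and rows downward; lengths in mm; the calibration is good to about 2 mm. A picture is of the moment at which its call begins: read the wrist's pose just before it.
- arm.job_done(): hands the job in; it is judged then, once.
The state is a dict: "clock": time; "joints": joint angles; "joint_vel": joint speeds; "joint_efforts": joint torques, N m; "position": TCP position; "ee_rot": TCP orientation; "contact_force": force on the tool from outside, world axes, zero at the start; "wrist_torque": the same for the moment, N m; "gripper_width": finger opening in mm; "grasp_force": force on a finger pad.
Only numpy, scipy, OpenCV 4.12 (cv2) and the standard library are available. Lean on these libraries where they do the work, as an engineer would, in place of code of your own. Each camera call takes 0.05 s, during which the arm holds its last target. There are 200 camera calls.

## Working session

There is one attempt and no reset: what is moved stays moved. The work goes in short steps, Python scripts to look and compute and a tool call to move; the robot and the scene stay as the last step left them, time stands still between calls to the robot, and variables do not carry over. Pictures are saved under pics/ and viewed, at most 14 in all, crops included, and the job is handed in when it is done.

Besides the shell and the picture viewer there is one more tool, called as name([rows], argument=value, ...), one row to a line, values as JSON. servo_tool: Moves the arm, as the interface text tells. Its arguments: {"type":"object","properties":{"plan":{"type":"array"}},"required":["plan"]}

```bash
mkdir -p pics
cat > h.py <<'E'
import numpy as np, cv2
from bench import arm, vision
def grab(n,save=None):
    d=vision.get_image(n)
    if save: cv2.imwrite('pics/'+save,d['image'][:,:,::-1])
    return d
def cloud(d):
    z=d['z_map'].astype(float);v,u=np.mgrid[:400,:640];K=d['K']
    P=np.stack([(u-K[0,2])/K[0,0]*z,(v-K[1,2])/K[1,1]*z,z],-1)
    T=np.linalg.inv(d['world_to_cam']); return P@T[:3,:3].T+T[:3,3]
def ray(d,uv,h):
    T=np.linalg.inv(d['world_to_cam']);r=T[:3,:3]@np.linalg.inv(d['K'])@np.array([uv[0],uv[1],1.]);o=T[:3,3]
    return o+r*(h-o[2])/r[2]
E
python3 - <<'E'
from h import *
s=arm.read_state();print({k:np.round(v,3) for k,v in s.items()},arm.hold_point_z)
for n in('top','side'):
    d=grab(n,n+'0.png');print(n,d['K'],np.round(np.linalg.inv(d['world_to_cam']),3))
E
```

```text
{'clock': np.float64(0.0), 'joints': array([ 1.563e+00,  3.860e-01,  7.000e-03, -1.000e-03, -1.194e+00,
       -2.590e-01]), 'joint_vel': array([ 0.002, -0.001,  0.   , -0.   ,  0.002,  0.001]), 'joint_efforts': array([ 1.0000e-03, -3.9229e+01,  1.8840e+01,  4.1860e+00, -5.0000e-03,
       -0.0000e+00]), 'position': array([164.609, 602.332, 230.237]), 'ee_rot': array([ 0.991, -0.133, -0.   ,  0.001]), 'contact_force': array([0.897, 0.406, 0.328]), 'wrist_torque': array([ 0.013, -0.008, -0.035]), 'grasp_force': np.float64(0.0), 'gripper_width': np.float64(85.302)} 18.700000000000003
top [[399.07415559   0.         322.51623048]
 [  0.         399.07415559 202.71256581]
 [  0.           0.           1.        ]] [[-2.60000e-02 -9.93000e-01  1.15000e-01  4.26479e+02]
 [-1.00000e+00  2.70000e-02  4.00000e-03  2.41000e-01]
 [-7.00000e-03 -1.15000e-01 -9.93000e-01  8.51960e+02]
 [ 0.00000e+00  0.00000e+00  0.00000e+00  1.00000e+00]]
side [[438.58643766   0.         318.37572367]
 [  0.         438.58643766 195.90482918]
 [  0.           0.           1.        ]] [[-9.27000e-01 -1.91000e-01  3.24000e-01  2.77665e+02]
 [-3.75000e-01  5.14000e-01 -7.71000e-01  6.51538e+02]
 [-2.00000e-02 -8.36000e-01 -5.48000e-01  5.14882e+02]
 [ 0.00000e+00  0.00000e+00  0.00000e+00  1.00000e+00]]
```

View pics/top0.png

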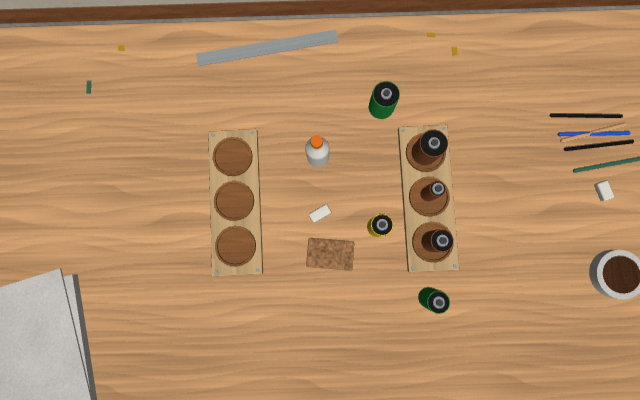

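View pics/side0.png

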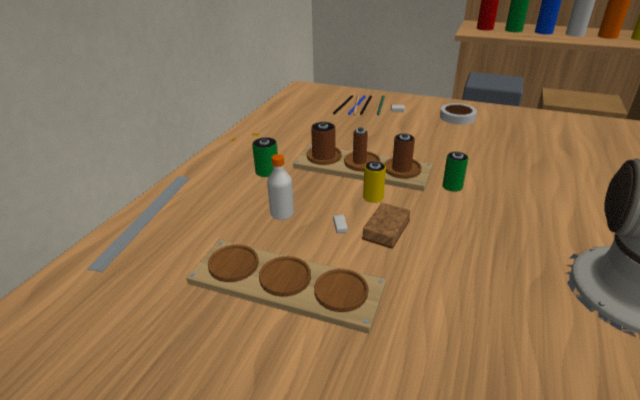

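The top view shows the storage board on the right, with the large drum far (434,143), the small one in the middle (437,188) and the medium one near (442,240). The empty dishes are on the left at (233,156), (234,200) and (236,245). The look-alikes are green at (385,98) and (434,300), and yellow at (381,225). The glue bottle is at (317,150). The side view agrees.

```bash
cat > m.py <<'E'
from h import *
def mid(a,b,da,db,p,q): # triangulate pixel pair
    A=np.linalg.inv(a['world_to_cam']);B=np.linalg.inv(b['world_to_cam'])
    r=lambda d,T,x:T[:3,:3]@np.linalg.inv(d['K'])@np.array([*x,1.])
    ra,rb=r(a,A,p),r(b,B,q);s=np.linalg.lstsq(np.stack([ra,-rb],1),B[:3,3]-A[:3,3],rcond=None)[0]
    x,y=A[:3,3]+s[0]*ra,B[:3,3]+s[1]*rb
    return (x+y)/2,np.linalg.norm(x-y)
def px(d,P):
    c=d['world_to_cam'][:3,:3]@P+d['world_to_cam'][:3,3];p=d['K']@c;return p[:2]/p[2]
def brown(d,lo=(4,110,40),hi=(14,230,150)):
    return cv2.inRange(cv2.cvtColor(d['image'],cv2.COLOR_RGB2HSV),lo,hi)
E
python3 - <<'E'
from m import *
t=grab('top');s=grab('side')
for d,n,pts in((t,'top',[(233,156),(236,245),(235,133),(300,100),(425,165)]),(s,'side',[(234,262),(342,290),(215,247),(323,145),(403,158)])):
    hsv=cv2.cvtColor(d['image'],cv2.COLOR_RGB2HSV);print(n,[hsv[v,u].tolist() for u,v in pts])
    C=cloud(d)
    m=((C[...,2]>88)&(C[...,2]<115)&(d['z_map']>0)).astype(np.uint8)
    k,l,st,c=cv2.connectedComponentsWithStats(m)
    for i in range(1,k):
        if st[i,4]<25: continue
        q=C[l==i];(x,y),r=cv2.minEnclosingCircle(q[:,:2].astype(np.float32))
        print('  top',np.round(c[i]),st[i,4],'circ',np.round([x,y,r]),'medz',np.round(np.median(q[:,2]),1),np.round(np.percentile(q[:,2],97),1))
    m=brown(d);cs,_=cv2.findContours(m,cv2.RETR_EXTERNAL,cv2.CHAIN_APPROX_NONE)
    for c in cs:
        if cv2.contourArea(c)<300: continue
        e=cv2.fitEllipse(cv2.convexHull(c));print('  brown',np.round(e[0],1),np.round(e[1],1),'ray26',np.round(ray(d,e[0],26),1),'z',np.round(C[int(e[0][1]),int(e[0][0]),2],1))
E
```

```text
top [[13, 155, 135], [13, 157, 135], [18, 96, 181], [15, 119, 212], [13, 152, 116]]
  top [433. 143.] 652 circ [ 626. -215.   28.] medz 95.8 102.9
  top [317. 149.] 163 circ [627.  12.  19.] medz 93.6 104.2
  top [437. 188.] 224 circ [ 536. -216.   17.] medz 96.5 104.2
  top [441. 240.] 436 circ [ 438. -219.   22.] medz 96.0 103.6
  brown [621.2 274.4] [34.7 38.2] ray26 [ 359.6 -598.5   26. ] z 27.2
  brown [329.1 255.3] [38.4 51.5] ray26 [413.6  -6.9  26. ] z 27.5
  brown [234.9 245.7] [39.4 40.3] ray26 [438.2 186.7  26. ] z 17.2
  brown [432.5 241.7] [39.5 40.7] ray26 [ 435.7 -220.1   26. ] z 94.4
  brown [233.4 200.5] [38.8 39.7] ray26 [532.3 189.7  26. ] z 18.9
  brown [428.9 196.1] [38.7 40.1] ray26 [ 530.3 -218.1   26. ] z 65.7
  brown [232.1 156.2] [38.2 39. ] ray26 [626.7 192.5  26. ] z 20.8
  brown [426.2 150.9] [38.7 42.1] ray26 [ 626.6 -218.    26. ] z 93.1
  brown [257.3  10.1] [ 16.8 798.8] ray26 [954.9 136.6  26. ] z -709.9
side [[13, 172, 113], [15, 183, 110], [18, 106, 157], [11, 190, 67], [13, 171, 67]]
  top [124.  61.] 2423 circ [1437. -877.  863.] medz 101.5 114.2
[... 152 characters left out ...]
7 circ [ 536. -213.   16.] medz 96.3 104.3
  top [404. 139.] 205 circ [ 437. -216.   22.] medz 96.1 103.5
  top [278. 174.] 224 circ [625.  17.  19.] medz 96.7 111.7
  top [629. 245.] 388 circ [53. 21. 31.] medz 96.1 113.1
  brown [340.7 289.9] [42.2 53. ] ray26 [436.2 195.3  26. ] z 20.8
  brown [284.5 275.9] [38.8 51.3] ray26 [530.  198.3  26. ] z 19.5
  brown [232.9 262.7] [35.9 50.1] ray26 [623.8 200.8  26. ] z 21.6
  brown [386.  227.8] [37.5 50.9] ray26 [411.3  19.3  26. ] z 28.1
  brown [403.6 156.4] [40.7 44.8] ray26 [ 443.1 -261.4   26. ] z 59.0
  brown [361.  150.8] [39.2 40.4] ray26 [ 544.8 -254.7   26. ] z 56.4
  brown [323.7 144. ] [37.8 43.5] ray26 [ 642.5 -257.8   26. ] z 62.8
```

servo_tool([
  [0.1,-0.114,0.02,0,0,0.0115,1],
  [0.1,-0.114,0.02,0,0,0.0115,1],
  [0.1,-0.114,0.02,0,0,0.0115,1],
  [0.1,-0.114,0.02,0,0,0.0115,1],
  [0.1,-0.114,0.02,0,0,0.0115,1],
  [0.1,-0.114,0.02,0,0,0.0115,1],
  [0.1,-0.114,0.02,0,0,0.0115,1],
  [0.1,-0.114,0.02,0,0,0.0115,1],
  [0.1,-0.114,0.02,0,0,0.0115,1],
  [0.1,-0.114,0.02,0,0,0.0115,1],
  [0.1,-0.114,0.02,0,0,0.0115,1],
  [0.1,-0.114,0.02,0,0,0.0115,1],
  [0,0,0,0,0,0,1],
  [0,0,0,0,0,0,1],
])

```text
clock: 1.95
position: [524.5, 192.4, 302.9]
ee_rot: [1.0, 0.004, -0.0, 0.0]
contact_force: [-0.5, -0.2, -0.2]
gripper_width: 85.3
grasp_force: 0.0
```

```bash
cat >> m.py <<'E'
from scipy.spatial.transform import Rotation as R
def wrist(save=None):
    s=arm.read_state();d=grab('wrist',save)
    T=np.eye(4);T[:3,:3]=R.from_quat(s['ee_rot']).as_matrix();T[:3,3]=s['position']
    d['world_to_cam']=np.linalg.inv(T@d['mount']);return d,s
E
python3 - <<'E'
from m import *
d,s=wrist('w1.png');print(np.round(s['position'],1),np.round(s['ee_rot'],3),np.round(s['joints'],2),s['clock']);print(np.round(d['mount'],3))
C=cloud(d);m=brown(d);cs,_=cv2.findContours(m,cv2.RETR_EXTERNAL,cv2.CHAIN_APPROX_NONE)
for c in cs:
    if cv2.contourArea(c)<1500: continue
    e=cv2.fitEllipse(cv2.convexHull(c));print(np.round(e[0],1),np.round(e[1],1),'ray26',np.round(ray(d,e[0],26),1),C[int(e[0][1]),int(e[0][0])].round(1))
t=grab('top');sd=grab('side')
for p,q in(((234.9,245.7),(340.7,289.9)),((233.4,200.5),(284.5,275.9)),((232.1,156.2),(232.9,262.7))):print(mid(t,sd,0,0,p,q))
E
```

```text
[524.5 192.4 302.9] [ 1.     0.004 -0.     0.   ] [ 0.64  0.23 -0.03 -0.   -1.31  0.94] 1.95
[[-1.00000e-03 -9.59000e-01 -2.84000e-01  7.22010e+01]
 [ 1.00000e+00 -1.00000e-03 -0.00000e+00 -3.39000e-01]
 [ 0.00000e+00 -2.84000e-01  9.59000e-01 -1.43875e+02]
 [ 0.00000e+00  0.00000e+00  0.00000e+00  1.00000e+00]]
[452.7 232.3] [50.3 93.4] ray26 [421.8  -4.1  26. ] [423.7  -1.4  29.5]
[610.  230.1] [64.  78.9] ray26 [ 426.9 -232.2   26. ] [ 440.  -198.5   57.9]
[321.  219.6] [55. 57.] ray26 [440.1 187.9  26. ] [439.6 187.9  22.2]
[619.2 158.1] [56.4 72.1] ray26 [ 531.9 -215.9   26. ] [ 534.3 -201.3   40.7]
[319.5 154.2] [60.9 61. ] ray26 [534.3 190.9  26. ] [533.8 191.5  21.2]
[317.9  79.3] [65.  69.5] ray26 [629.1 193.8  26. ] [629.8 194.9  21.3]
(array([438.43123406, 188.4410822 ,  18.65229258]), np.float64(0.12846707886466804))
(array([533.46285963, 191.58706859,  18.70084706]), np.float64(0.6071315709732654))
(array([628.64785335, 194.21551218,  18.95780534]), np.float64(0.3519290545883251))
```

View pics/w1.png

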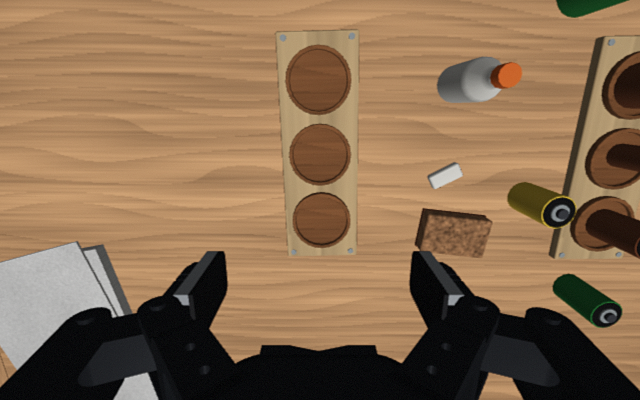

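The wrist view shows the three goal dishes at (318,79), (320,154) and (321,220), with the glue, cork and decoys clear of them. The three views agree within about 2 mm on x, y and floor height (19–22 mm). Next I go over the storage row.

servo_tool([
  [-0.024,-0.114,-0.015,0,0,0,1],
  [-0.024,-0.114,-0.015,0,0,0,1],
  [-0.024,-0.114,-0.015,0,0,0,1],
  [-0.024,-0.114,-0.015,0,0,0,1],
  [-0.024,-0.114,-0.015,0,0,0,1],
  [-0.024,-0.114,-0.015,0,0,0,1],
  [-0.024,-0.114,-0.015,0,0,0,1],
  [-0.024,-0.114,-0.015,0,0,0,1],
  [-0.024,-0.114,-0.015,0,0,0,1],
  [-0.024,-0.114,-0.015,0,0,0,1],
  [-0.024,-0.114,-0.015,0,0,0,1],
  [-0.024,-0.114,-0.015,0,0,0,1],
  [0,0,0,0,0,0,1],
  [0,0,0,0,0,0,1],
])

```text
clock: 3.85
position: [438.5, -217.3, 249.4]
ee_rot: [1.0, 0.005, 0.0, -0.0]
contact_force: [-0.4, 0.0, 0.7]
gripper_width: 85.5
grasp_force: 0.0
```

```bash
cat >> m.py <<'E'
def tops(d):
    C=cloud(d);m=((C[...,2]>90)&(C[...,2]<108)&(d['z_map']>200)).astype(np.uint8)
    k,l,st,c=cv2.connectedComponentsWithStats(m)
    for i in range(1,k):
        if st[i,4]<150: continue
        q=C[l==i];q=q[q[:,2]<100]
        if len(q)<50: continue
        (x,y),r=cv2.minEnclosingCircle(q[:,:2].astype(np.float32))
        uv=cv2.fitEllipse(cv2.findContours((l==i).astype(np.uint8),0,1)[0][0])[0]
        print(np.round(uv),st[i,4],'circ',np.round([x,y,r],1),'medz',np.round(np.median(q[:,2]),1),'ray95',ray(d,uv,95)[:2].round(1))
E
python3 - <<'E'
from m import *
d,s=wrist('w2.png');print(np.round(s['position'],1),np.round(s['ee_rot'],3),np.round(s['joints'],2),s['clock']);tops(d)
E
```

```text
[ 438.5 -217.3  249.4] [ 1.     0.005  0.    -0.   ] [-0.13  0.14 -0.28 -0.   -1.15  1.71] 3.85
[319.  76.] 1036 circ [ 536.  -217.1   15.8] medz 97.3 ray95 [ 536.3 -217. ]
[321. 183.] 1519 circ [ 437.3 -219.6   21.8] medz 97.0 ray95 [ 437.8 -219.7]
```

View pics/w2.png

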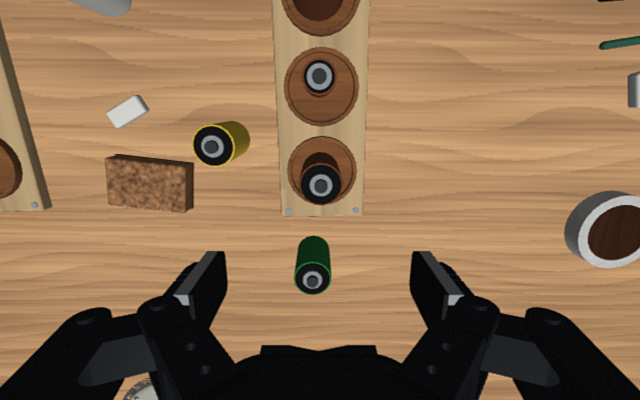

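The drum tops are at (321,183) for medium and (319,76) for small, and both heights agree. Descending on medium.

servo_tool([
  [-0.003,-0.006,-0.12,0,0,0,1],
  [0,0,-0.12,0,0,0,1],
  [0,0,-0.12,0,0,0,1],
  [0,0,-0.12,0,0,0,1],
  [0,0,-0.12,0,0,0,1],
  [0,0,-0.04,0,0,0,1],
  [0,0,-0.035,0,0,0,1],
  [0,0,0,0,0,0,1],
  [0,0,0,0,0,0,1],
  [0,0,0,0,0,0,0],
  [0,0,0,0,0,0,0],
  [0,0,0,0,0,0,0],
  [0,0,0,0,0,0,0],
  [0,0,0,0,0,0,0],
  [0,0,0,0,0,0,0],
  [0,0,0,0,0,0,0],
  [0,0,0,0,0,0,0],
])

```text
clock: 6.02
position: [437.8, -219.8, 47.4]
ee_rot: [1.0, 0.005, 0.0, 0.0]
contact_force: [-1.3, 0.7, 5.8]
gripper_width: 43.3
grasp_force: 60.7
```

servo_tool([
  [0,0,0.05,0,0,0,0],
  [0,0,0.1,0,0,0,0],
  [0,0,0.12,0,0,0,0],
  [0,0,0.12,0,0,0,0],
  [0,0,0.12,0,0,0,0],
  [0.049,0.106,0.01,0,0,0,0],
  [0.049,0.106,0.01,0,0,0,0],
  [0.049,0.106,0,0,0,0,0],
  [0.049,0.106,0,0,0,0,0],
  [0.049,0.106,0,0,0,0,0],
  [0.049,0.106,0,0,0,0,0],
  [0.049,0.106,0,0,0,0,0],
  [0.049,0.106,0,0,0,0,0],
  [0.049,0.106,0,0,0,0,0],
  [0.049,0.106,0,0,0,0,0],
  [0.049,0.106,0,0,0,0,0],
  [0.049,0.106,0,0,0,0,0],
  [0.049,0.106,0,0,0,0,0],
  [0,0,0,0,0,0,0],
  [0,0,0,0,0,0,0],
])

```text
clock: 8.52
position: [627.8, 193.2, 204.5]
ee_rot: [1.0, 0.005, -0.001, 0.0]
contact_force: [0.3, -0.7, -2.0]
gripper_width: 42.9
grasp_force: 61.4
```

servo_tool([
  [0.003,0.001,-0.11,0,0,0,0],
  [0,0,-0.11,0,0,0,0],
  [0,0,-0.11,0,0,0,0],
  [0,0,-0.11,0,0,0,0],
  [0,0,-0.05,0,0,0,0],
  [0,0,-0.02,0,0,0,0],
  [0,0,-0.01,0,0,0,0],
  [0,0,0,0,0,0,0],
  [0,0,0,0,0,0,0],
])

```text
clock: 9.65
position: [630.0, 194.3, 50.8]
ee_rot: [1.0, 0.005, 0.001, -0.0]
contact_force: [-0.7, 0.2, -1.2]
gripper_width: 42.9
grasp_force: 61.3
```

Run:
```python
from m import *
s=arm.read_state();print(s['position'],s['contact_force'])
C=cloud(grab('side','s1.png'));tops(grab('top'))
```

```text
[629.95013425 194.2685808   50.82208262] [-0.68760138  0.17638446 -1.2407223 ]
[433. 143.] 646 circ [ 626.1 -213.8   28.3] medz 95.8 ray95 [ 625.2 -213.8]
[437. 188.] 220 circ [ 536.8 -216.3   16.1] medz 96.3 ray95 [ 536.3 -216. ]
```

View pics/s1.png

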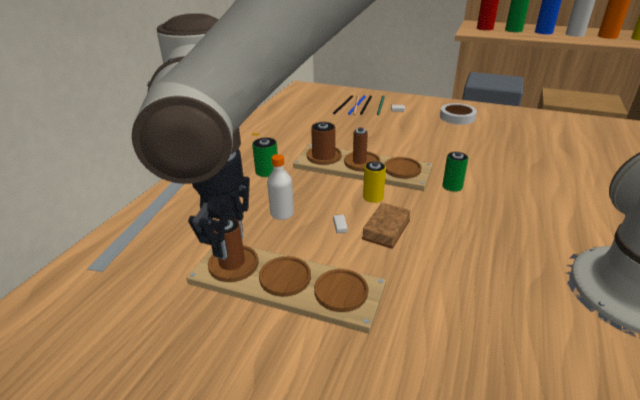

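The drum hangs upright over the far dish at about (232,250), some 3 mm above its floor, with no contact force. I'll lower it, release and rise.

servo_tool([
  [-0.003,-0.002,-0.005,0,0,0,0],
  [0,0,-0.005,0,0,0,0],
  [0,0,0,0,0,0,0],
  [0,0,0,0,0,0,0],
])

```text
clock: 10.25
position: [628.5, 193.4, 47.5]
ee_rot: [1.0, 0.005, 0.0, 0.0]
contact_force: [-2.8, 0.4, 6.5]
gripper_width: 42.7
grasp_force: 61.6
```

servo_tool([
  [0,0,0,0,0,0,1],
  [0,0,0,0,0,0,1],
  [0,0,0,0,0,0,1],
  [0,0,0,0,0,0,1],
  [0,0,0,0,0,0,1],
  [0,0,0,0,0,0,1],
  [0,0,0.05,0,0,0,1],
  [0,0,0.1,0,0,0,1],
  [0,0,0.15,0,0,0,1],
  [0,0,0.15,0,0,0,1],
  [0,0,0.1,0,0,0,1],
])

```text
clock: 11.62
position: [629.3, 193.6, 216.1]
ee_rot: [1.0, 0.005, 0.002, -0.001]
contact_force: [1.1, 0.2, -0.7]
gripper_width: 85.4
grasp_force: 0.0
```

servo_tool([
  [-0.023,-0.105,0,0,0,0,1],
  [-0.023,-0.105,0,0,0,0,1],
  [-0.023,-0.105,0,0,0,0,1],
  [-0.023,-0.105,0,0,0,0,1],
  [-0.023,-0.105,0,0,0,0,1],
  [-0.023,-0.105,0,0,0,0,1],
  [-0.023,-0.105,0,0,0,0,1],
  [-0.023,-0.105,0,0,0,0,1],
  [-0.023,-0.105,0,0,0,0,1],
  [-0.023,-0.105,0,0,0,0,1],
  [-0.023,-0.105,0,0,0,0,1],
  [-0.023,-0.105,0,0,0,0,1],
  [-0.023,-0.105,0,0,0,0,1],
  [0,0,0,0,0,0,1],
  [0,0,0,0,0,0,1],
])

```text
clock: 13.5
position: [539.0, -215.9, 212.6]
ee_rot: [1.0, 0.005, 0.001, 0.0]
contact_force: [-0.5, -0.8, 0.3]
gripper_width: 85.6
grasp_force: 0.0
```

Run:
```python
from m import *
print(arm.read_state()['position']);tops(grab('top','t1.png'));print('w');tops(wrist()[0]);print('s');tops(grab('side'))
```

```text
[ 538.97875692 -215.90133872  212.55939466]
[224. 147.] 392 circ [628.6 193.3  21.7] medz 95.6 ray95 [627.9 193. ]
w
[319.  87.] 4083 circ [ 625.4 -214.8   27.9] medz 97.0 ray95 [ 626.3 -214.8]
[39. 83.] 1442 circ [626.7  10.5  19.1] medz 94.5 ray95 [626.7   5.5]
[320. 195.] 1020 circ [ 536.4 -216.9   15.9] medz 97.1 ray95 [ 536.9 -216.9]
s
[ -3. 112.] 1628 circ [1433.7 -867.6  853.9] medz 95.0 ray95 [1447.1  -18. ]
[559.  45.] 919 circ [  151.7 -1110.7   296.6] medz 95.4 ray95 [   93.5 -1129.5]
[323. 127.] 248 circ [ 625.7 -212.1   30.1] medz 96.4 ray95 [ 624.5 -209.1]
[279. 174.] 168 circ [625.7  15.6  17.7] medz 94.4 ray95 [624.8  17.4]
[227. 228.] 417 circ [628.2 195.6  22.4] medz 96.1 ray95 [626.4 197.2]
[625. 240.] 325 circ [49.7  7.5 39.6] medz 94.9 ray95 [54.8 14.7]
```

View pics/t1.png

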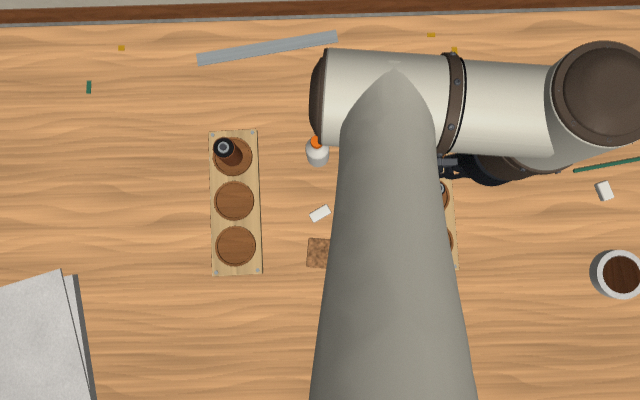

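The medium drum stands upright in the far dish (224,147), within 1 mm of its middle. Now the small one.

servo_tool([
  [-0.008,-0.003,-0.11,0,0,0,1],
  [0,0,-0.11,0,0,0,1],
  [0,0,-0.11,0,0,0,1],
  [0,0,-0.11,0,0,0,1],
  [0,0,-0.07,0,0,0,1],
  [0,0,-0.04,0,0,0,1],
  [0,0,0,0,0,0,1],
  [0,0,0,0,0,0,1],
  [0,0,0,0,0,0,0],
  [0,0,0,0,0,0,0],
  [0,0,0,0,0,0,0],
  [0,0,0,0,0,0,0],
  [0,0,0,0,0,0,0],
  [0,0,0,0,0,0,0],
  [0,0,0,0,0,0,0],
  [0,0,0,0,0,0,0],
])

```text
clock: 15.65
position: [536.9, -217.1, 47.3]
ee_rot: [1.0, 0.005, 0.0, 0.0]
contact_force: [-0.4, 0.1, 5.0]
gripper_width: 30.9
grasp_force: 59.3
```

servo_tool([
  [0,0,0.05,0,0,0,0],
  [0,0,0.1,0,0,0,0],
  [0,0,0.12,0,0,0,0],
  [0,0,0.12,0,0,0,0],
  [0,0,0.12,0,0,0,0],
  [-0.001,0.105,0.01,0,0,0,0],
  [-0.001,0.105,0.01,0,0,0,0],
  [-0.001,0.105,0,0,0,0,0],
  [-0.001,0.105,0,0,0,0,0],
  [-0.001,0.105,0,0,0,0,0],
  [-0.001,0.105,0,0,0,0,0],
  [-0.001,0.105,0,0,0,0,0],
  [-0.001,0.105,0,0,0,0,0],
  [-0.001,0.105,0,0,0,0,0],
  [-0.001,0.105,0,0,0,0,0],
  [-0.001,0.105,0,0,0,0,0],
  [-0.001,0.105,0,0,0,0,0],
  [-0.001,0.105,0,0,0,0,0],
  [0,0,0,0,0,0,0],
  [0,0,0,0,0,0,0],
])

```text
clock: 18.15
position: [532.0, 192.0, 205.6]
ee_rot: [1.0, 0.005, -0.001, 0.0]
contact_force: [-0.2, 0.4, -1.3]
gripper_width: 30.9
grasp_force: 59.6
```

servo_tool([
  [0,0,-0.11,0,0,0,0],
  [0,0,-0.11,0,0,0,0],
  [0,0,-0.11,0,0,0,0],
  [0,0,-0.11,0,0,0,0],
  [0,0,-0.05,0,0,0,0],
  [0,0,-0.01,0,0,0,0],
  [0,0,0,0,0,0,0],
  [0,0,0,0,0,0,0],
])

```text
clock: 19.15
position: [533.3, 192.9, 57.1]
ee_rot: [1.0, 0.005, 0.001, -0.001]
contact_force: [-1.2, 0.5, -0.7]
gripper_width: 30.7
grasp_force: 59.6
```

servo_tool([
  [0,-0.004,-0.015,0,0,0,0],
  [0,0,-0.01,0,0,0,0],
  [0,0,-0.005,0,0,0,0],
  [0,0,0,0,0,0,0],
  [0,0,0,0,0,0,0],
])

```text
clock: 19.77
position: [532.4, 191.2, 47.3]
ee_rot: [1.0, 0.005, -0.0, 0.0]
contact_force: [-2.6, -1.6, 5.3]
gripper_width: 31.0
grasp_force: 60.0
```

servo_tool([
  [0,0,0,0,0,0,1],
  [0,0,0,0,0,0,1],
  [0,0,0,0,0,0,1],
  [0,0,0,0,0,0,1],
  [0,0,0,0,0,0,1],
  [0,0,0,0,0,0,1],
  [0,0,0.05,0,0,0,1],
  [0,0,0.1,0,0,0,1],
  [0,0,0.15,0,0,0,1],
  [0,0,0.15,0,0,0,1],
  [0,0,0.1,0,0,0,1],
])

```text
clock: 21.15
position: [533.2, 191.5, 215.7]
ee_rot: [1.0, 0.005, 0.002, -0.001]
contact_force: [-0.4, -0.3, -0.6]
gripper_width: 85.3
grasp_force: 0.0
```

servo_tool([
  [0.024,-0.104,0,0,0,0,1],
  [0.024,-0.104,0,0,0,0,1],
  [0.024,-0.104,0,0,0,0,1],
  [0.024,-0.104,0,0,0,0,1],
  [0.024,-0.104,0,0,0,0,1],
  [0.024,-0.104,0,0,0,0,1],
  [0.024,-0.104,0,0,0,0,1],
  [0.024,-0.104,0,0,0,0,1],
  [0.024,-0.104,0,0,0,0,1],
  [0.024,-0.104,0,0,0,0,1],
  [0.024,-0.104,0,0,0,0,1],
  [0.024,-0.104,0,0,0,0,1],
  [0.024,-0.104,0,0,0,0,1],
  [0,0,0,0,0,0,1],
  [0,0,0,0,0,0,1],
])

```text
clock: 23.02
position: [625.9, -214.1, 212.5]
ee_rot: [1.0, 0.005, 0.0, -0.0]
contact_force: [0.3, -0.8, 0.6]
gripper_width: 85.5
grasp_force: 0.0
```

Run:
```python
from m import *
print(arm.read_state()['position']);tops(grab('top'));print('w');tops(wrist('w3.png')[0]);print('s');tops(grab('side'))
```

```text
[ 625.94094952 -214.1105698   212.46535055]
[224. 147.] 391 circ [628.3 193.5  22. ] medz 95.4 ray95 [627.9 193. ]
[225. 196.] 214 circ [532.6 191.3  15.7] medz 96.0 ray95 [532.3 190.9]
w
[320. 192.] 3120 circ [ 625.6 -214.7   27.9] medz 97.0 ray95 [ 626.4 -214.8]
[ 65. 187.] 1099 circ [627.2  10.7  18.8] medz 94.5 ray95 [628.9   5.8]
s
[ 24. 101.] 1612 circ [1431.7 -862.5  849.5] medz 95.1 ray95 [1446.8  -93.6]
[554.  45.] 823 circ [  178.8 -1111.5   269.6] medz 95.4 ray95 [  111.6 -1129.6]
[323. 127.] 245 circ [ 627.8 -213.2   29.9] medz 96.3 ray95 [ 624.5 -209.7]
[279. 174.] 165 circ [625.9  15.   17.9] medz 94.5 ray95 [624.7  17.6]
[227. 228.] 427 circ [628.1 195.7  22.3] medz 96.1 ray95 [626.2 197.4]
[626. 241.] 353 circ [49.7  9.  39. ] medz 94.9 ray95 [54.2 16.5]
[282. 241.] 267 circ [532.4 192.8  16.3] medz 95.9 ray95 [531.1 194.7]
```

View pics/w3.png

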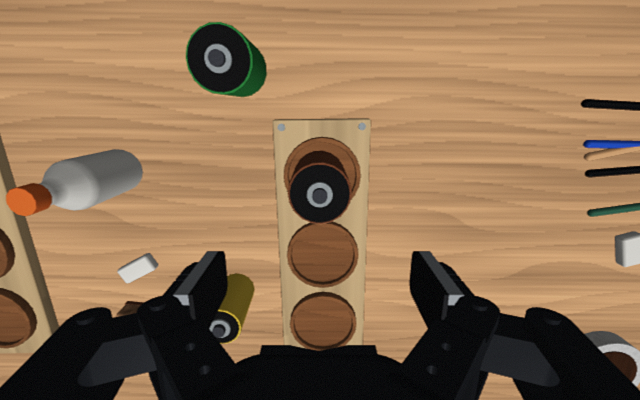

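The large drum is centred under the gripper (320,192). The green look-alike (220,58) is well clear, and the small drum stands in the middle dish.

servo_tool([
  [0,-0.002,-0.11,0,0,0,1],
  [0,0,-0.11,0,0,0,1],
  [0,0,-0.11,0,0,0,1],
  [0,0,-0.11,0,0,0,1],
  [0,0,-0.07,0,0,0,1],
  [0,0,-0.04,0,0,0,1],
  [0,0,0,0,0,0,1],
  [0,0,0,0,0,0,1],
  [0,0,0,0,0,0,0],
  [0,0,0,0,0,0,0],
  [0,0,0,0,0,0,0],
  [0,0,0,0,0,0,0],
  [0,0,0,0,0,0,0],
  [0,0,0,0,0,0,0],
  [0,0,0,0,0,0,0],
  [0,0,0,0,0,0,0],
])

```text
clock: 25.18
position: [626.9, -215.0, 48.0]
ee_rot: [1.0, 0.005, 0.001, 0.0]
contact_force: [-1.0, 0.9, 6.7]
gripper_width: 55.2
grasp_force: 63.6
```

servo_tool([
  [0,0,0.05,0,0,0,0],
  [0,0,0.1,0,0,0,0],
  [0,0,0.12,0,0,0,0],
  [0,0,0.12,0,0,0,0],
  [0,0,0.12,0,0,0,0],
  [-0.048,0.103,0.01,0,0,0,0],
  [-0.048,0.103,0.01,0,0,0,0],
  [-0.048,0.103,0,0,0,0,0],
  [-0.048,0.103,0,0,0,0,0],
  [-0.048,0.103,0,0,0,0,0],
  [-0.048,0.103,0,0,0,0,0],
  [-0.048,0.103,0,0,0,0,0],
  [-0.048,0.103,0,0,0,0,0],
  [-0.048,0.103,0,0,0,0,0],
  [-0.048,0.103,0,0,0,0,0],
  [-0.048,0.103,0,0,0,0,0],
  [-0.048,0.103,0,0,0,0,0],
  [-0.048,0.103,0,0,0,0,0],
  [0,0,0,0,0,0,0],
  [0,0,0,0,0,0,0],
])

```text
clock: 27.68
position: [438.7, 186.4, 205.8]
ee_rot: [1.0, 0.005, -0.0, 0.0]
contact_force: [-0.4, -0.4, -1.2]
gripper_width: 54.6
grasp_force: 64.0
```

servo_tool([
  [0,0,-0.11,0,0,0,0],
  [0,0,-0.11,0,0,0,0],
  [0,0,-0.11,0,0,0,0],
  [0,0,-0.11,0,0,0,0],
  [0,0,-0.05,0,0,0,0],
  [0,0,-0.01,0,0,0,0],
  [0,0,0,0,0,0,0],
  [0,0,0,0,0,0,0],
])

```text
clock: 28.68
position: [439.6, 187.0, 56.7]
ee_rot: [1.0, 0.004, 0.001, -0.001]
contact_force: [0.2, -0.5, -1.5]
gripper_width: 54.9
grasp_force: 64.0
```

servo_tool([
  [0,0.004,-0.015,0,0,0,0],
  [0,0,-0.01,0,0,0,0],
  [0,0,-0.004,0,0,0,0],
  [0,0,0,0,0,0,0],
  [0,0,0,0,0,0,0],
])

```text
clock: 29.3
position: [438.9, 188.1, 47.9]
ee_rot: [1.0, 0.005, 0.0, 0.0]
contact_force: [-3.0, -0.4, 6.1]
gripper_width: 55.0
grasp_force: 64.6
```

servo_tool([
  [0,0,0,0,0,0,1],
  [0,0,0,0,0,0,1],
  [0,0,0,0,0,0,1],
  [0,0,0,0,0,0,1],
  [0,0,0,0,0,0,1],
  [0,0,0,0,0,0,1],
  [0,0,0.05,0,0,0,1],
  [0,0,0.1,0,0,0,1],
  [0,0,0.15,0,0,0,1],
  [0,0,0.15,0,0,0,1],
  [0,0,0.1,0,0,0,1],
  [0,-0.12,0,0,0,0,1],
  [0,-0.12,0,0,0,0,1],
  [0,-0.12,0,0,0,0,1],
  [0,-0.12,0,0,0,0,1],
  [0,-0.12,0,0,0,0,1],
  [0,-0.12,0,0,0,0,1],
  [0,-0.12,0,0,0,0,1],
  [0,0,0,0,0,0,1],
  [0,0,0,0,0,0,1],
])

```text
clock: 31.8
position: [438.9, -64.0, 212.1]
ee_rot: [1.0, 0.004, 0.0, -0.0]
contact_force: [-0.0, 0.0, 0.2]
gripper_width: 85.7
grasp_force: 0.0
```

Run:
```python
from m import *
print(arm.read_state()['position']);tops(grab('top'));print('s');tops(grab('side','s2.png'))
```

```text
[438.85903217 -63.96898145 212.08015481]
[224. 147.] 393 circ [628.6 193.3  21.8] medz 95.8 ray95 [627.9 193. ]
[225. 196.] 216 circ [532.9 191.5  15.9] medz 95.7 ray95 [532.4 190.8]
s
[31. 99.] 1633 circ [1433.5 -870.5  854.4] medz 94.9 ray95 [1446.9 -116. ]
[565.  46.] 929 circ [  151.7 -1108.8   296.4] medz 95.7 ray95 [   75.2 -1129.5]
[279. 174.] 168 circ [626.2  15.   17.8] medz 94.5 ray95 [625.1  17.4]
[227. 228.] 420 circ [627.8 195.3  21.8] medz 96.1 ray95 [626.5 197.4]
[627. 242.] 384 circ [48.5  9.5 39.8] medz 95.1 ray95 [52.8 16.7]
[282. 241.] 262 circ [532.  192.1  16.7] medz 95.9 ray95 [531.4 194.6]
[341. 254.] 841 circ [437.5 189.7  29.1] medz 95.9 ray95 [436.9 192.6]
```

View pics/s2.png

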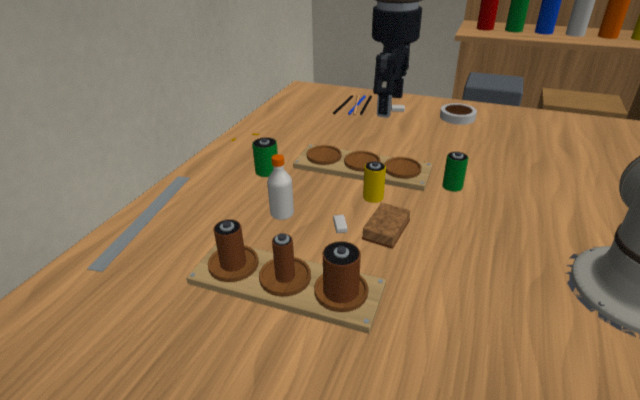

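The drums stand upright in the sander's dishes: medium far (228,230), small in the middle (283,240) and large near (341,255). The glue hasn't moved (279,190), and the arm is clear.

```bash
python3 -c "
from bench import arm
print(arm.job_done())"
```

```text
the job is handed in; nothing more can be done
None
```

The job is handed in after about 32 s of robot time: the medium drum is in the far dish, the small in the middle and the large in the near one, all upright and within about 2 mm of their dish centres, and the glue bottle has not moved.

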